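# Feel along the flanged shaft on the inspection stand

## Robot

A 6-joint arm with a two-finger parallel gripper is mounted at the origin on the work surface. World frame = base frame: x ahead of the robot, y to its left, z up, the work surface at z = 0. Lengths are in mm, angles in rad, forces in N, time in s.
With the tool pointing down it reaches from about 325 to 775 mm from the base axis. Payload 9.3 kg.
Tool frame: the origin (TCP) lies at the very end of the fingers, on their centre line; the grasp point (between the pads) lies 19 mm behind it; z points along the fingers, y is the line along which they close (so a half turn about z gives the same grasp; the last joint's range is limited). The gripper opens to 85 mm and grips with 20 to 120 N. Pads are 22 mm wide; open, the fingers measure 114 mm over their backs; the gripper's body (76 mm by 85 mm) begins 54 mm behind the grasp point. The pads swing forward as they close: fully open they stand 13 mm farther back than shut.
Start: joints at [-1.362, 0.259, 0.021, 1.334, 0, 1.418], TCP at [194.67, -514.393, 208.179] pointing down, gripper open.
Joint ranges: [-3.04, 3.04], [-0.91, 1.82], [-1.04, 1.36], [-1.92, 1.95], [-1.52, 1.45], [-3.14, 3.14]. Speed limits (rad/s): [2.22, 2.22, 2.79, 3.14, 3.14, 3.14].

## Interface

Orientations are given as a unit quaternion [x, y, z, w].
In Python, from station import env gives the robot as it stands. The module is installed in compiled form; this text tells all that it offers. Calls block until the motion is done:
- env.move_ptp(position, orientation): joint-space move of the TCP to a pose.
- env.move_linear(position, ori=None, rate=150, guard=None): straight line of the TCP; ori=None keeps the orientation; rate is the mean speed in mm/s. With guard (N) it stops when the force on the tool has changed by that much, and returns True; else False.
- env.move_j(angles): joint-space move.
- env.command_gripper(opening, grip_force=None): finger opening in mm; grip_force is the grip in N (None keeps the last); returns when the fingers have stopped.
- env.dwell(seconds).
- env.solve_ik(position, orientation): joint angles nearest the present ones, or None.
- env.snapshot(name): name is "side" or "top"; returns the picture (384x512x3 uint8, blue, green, red); there is no depth.
- env.camera_params(name): a dict with "K" (3x3 intrinsics, pixels), "xyz" and "rotation" of the camera in the world. Camera axes: x right, y up, looking along -z (the intrinsics and any distortion apply to the point x, -y, -z); pixel columns grow to the right and rows downward; lengths in mm; the calibration is good to about 2 mm. A picture is of the moment at which its call begins. camera_params takes no time and is no camera call.
A pose or a line that the arm cannot do raises env.IKError and nothing moves.
- env.hand_in(): hands the job in; it is judged then, once.
Trained networks look in the newest picture that a camera, given by its name, has taken for a name from the list of things; names that differ only in an ending like _2 or _b are one class to them, and where a whole thing is asked for, a point or a joint stands for the part that bears it (a point fixed in the world has none). Each returns a list of dicts, best first, with "score" (0 to 1); they miss things now and then, are a little off and sometimes report something else, mostly with a low value. They report only what shows in the picture. A call takes as long as a camera call.
- env.trace(camera, thing): "pixels" (384x512 bool, what is visible of it) and "bbox" ([left, top, right, bottom] in pixels, round what is visible of it).
- env.landmark_of(camera, thing): "at" ([row, column] in pixels: a listed point, or the origin of a listed thing).
Readings, each from a call of its own:
- env.read_time_s(): time.
- env.read_joints(): joint angles.
- env.read_dq(): joint speeds.
- env.read_tau(): joint torques, N m.
- env.read_ee_pos(): TCP position.
- env.read_eef_rot(): TCP orientation.
- env.read_contact_force(): force on the tool from outside, world axes, zero at the start.
- env.read_moment(): the same for the moment, N m.
- env.read_grip_width(): finger opening in mm.
- env.read_gripper_force(): force on a finger pad.
Only numpy, scipy, OpenCV 4.12 (cv2) and the standard library are available. Lean on these libraries where they do the work, as an engineer would, in place of code of your own. Each camera call takes 0.05 s, during which the arm holds its last target. There are 200 camera calls.

## Task

Inspect the flanged shaft lying in the sprung stand by touch: set the fingertips lightly on top of the bare shaft close beside the flange (within 5 cm of it), then stroke along its top in one go, without lifting off, to the free end (the last 4 cm), and lift away. Press just enough that the sprung cradle gives a little all the way, but never push it down to its stop. The shaft must stay in its rests, neither lifted nor slid along, and the other parts must be left alone.

Things in the scene. Friction and masses are not known exactly. Their poses are not given: they have to be found in the camera images.
- shaft: Loose flanged steel shaft (0.6-0.8 kg) lying level in two vee rests. Shaft 32 mm in diameter, 200 mm long; at one end a flange 70 mm in diameter, 18 mm thick, with a 26 mm boss 12 mm long beyond it. Origin: on the axis at the flange's inner face; x along the shaft to the free end (x = 200 mm). Axis 78 mm above the table, so the top line to stroke is at 94 mm; the flange stands 19 mm above it.
- shaft_end (a point): Centre of the free (flangeless) end face of the shaft, 200 mm from shaft's origin along the axis.
- stand: Fixed inspection stand: grey base plate 180 x 90 x 12 mm, above it a sprung aluminium cradle whose two vee rests (x = -65 and +65 mm) carry the shaft. Origin: centre of the base's underside on the table; x along the shaft to its free end, z up. The flange's inner face is at about x = -95 mm, the shaft's axis on y = 0. It can stand turned to any yaw.
- cradle (a joint): How far the cradle with the shaft is pushed down, in m: 0 at rest (top), growing downward, hard stop at 0.012. It stays level wherever the shaft is pressed. It starts to give at about 0.3 to 2 N, then takes 0.4 N more per mm (5 mm: about 2 to 4 N), and springs back when released.
- bushing: Bystander: loose dark-steel flanged bushing standing on the table, 62 mm wide, 70 mm high, beside the stand. Origin: centre of its underside.
- collar: Bystander: loose dark-steel ring lying on the table, 64 mm wide, 28 mm high, beside the stand. Origin: centre of its underside.
- pin: Bystander: loose steel pin standing on the table, 28 mm wide, 61 mm high, beside the stand. Origin: centre of its underside.

How it is judged (in metres and radians):
On the way, in this order (a step that is already met when the one before it is completed fails the run):
1. the fingertips touch the shaft within 5 cm of the flange and the cradle gives a little (0.5 mm or more) (x of the grasp point in the frame of shaft between 0 and 0.055 m and contact force between the fingers and shaft above 0.2 N and value of joint cradle above 0.0005 m), for 0.1 s.
2. the touch passes the middle of the shaft (x of the grasp point in the frame of shaft between 0.08 and 0.12 m and contact force between the fingers and shaft above 0.2 N and value of joint cradle above 0.0005 m), for 0.05 s.
3. the touch reaches the last 4 cm before the free end (x of the grasp point in the frame of shaft between 0.155 and 0.215 m and contact force between the fingers and shaft above 0.2 N and value of joint cradle above 0.0005 m), for 0.05 s.
At the end, for the whole second after the job is handed in: The shaft lies at rest in both vee rests, level within 5 mm of its starting height and not slid along by more than about 12 mm, the cradle is back up (within 2 mm), and bushing, collar and pin are within 15 mm of where they stood (z of shaft in the frame of stand between 0.073 and 0.083 m and z of shaft_end in the frame of stand between 0.073 and 0.083 m and x of shaft in the frame of stand between -0.11 and -0.08 m and value of joint cradle below 0.002 m and linear speed of shaft below 0.02 m/s and distance of each of bushing, collar, pin from where it was at the start of the episode below 0.015 m); the robot touches nothing.
It fails at once if the stroke is broken: between 5.5 cm from the flange and 4.5 cm from the free end, the fingertips are close over the shaft (tip within about 13 mm of its top) but the cradle is not pressed (x of the grasp point in the frame of shaft between 0.055 and 0.155 m and y of the grasp point in the frame of stand between -0.02 and 0.02 m and z of the grasp point in the frame of stand below 0.126 m and value of joint cradle below 0.0003 m).
It fails at once if pressed too hard: the cradle is pushed down to its stop (more than 10.5 mm) (value of joint cradle above 0.0105 m).
It fails at once if the shaft is lifted from its rests by more than 6 mm at either end (z of any of shaft, shaft_end in the frame of stand above 0.084 m).
It fails at once if the shaft is slid along its rests by more than about 12 mm (x of shaft in the frame of stand above -0.08 m or x of shaft in the frame of stand below -0.11 m).
It fails at once if a bystander is moved by more than 15 mm (distance of any of bushing, collar, pin from where it was at the start of the episode above 0.015 m).
It also fails if it takes over 42 s, if anything falls off the work surface, if the arm or the gripper's body presses on something with over 40 N, if the wrist force passes 120 N, or if a joint passes its speed limit or range.

## Working session

There is one attempt and no reset: what is moved stays moved. The work goes in short steps, each a Python script; the robot and the scene stay as the last script left them, time stands still between calls to the robot, and variables do not carry over. Pictures are saved under pics/ and viewed, at most 10 in all, crops included, and the job is handed in when it is done.

```bash
mkdir -p pics; cat > h.py <<'E'
import numpy as np, cv2
from station import env
def ray(cam,at):
    p=env.camera_params(cam); K=np.array(p["K"]); R=np.array(p["rotation"]); o=np.array(p["xyz"],float)
    d=np.linalg.inv(K)@[at[1],at[0],1]; return o, R@[d[0],-d[1],-d[2]]
def atz(cam,at,z):
    o,d=ray(cam,at); return o+d*(z-o[2])/d[2]
def tri(a1,a2,c1="top",c2="side"):
    o1,d1=ray(c1,a1);o2,d2=ray(c2,a2)
    s=np.linalg.lstsq(np.c_[d1,-d2],o2-o1,rcond=None)[0]
    p,q=o1+s[0]*d1,o2+s[1]*d2; return (p+q)/2,np.linalg.norm(p-q)
E
python3 - <<'E'
from h import *
ims=[]
print(env.camera_params("top"))
print(env.camera_params("side"))
A={}
for c in("top","side"):
    im=env.snapshot(c); cv2.imwrite(f"pics/{c}0.png",im)
    for t in("shaft","shaft_end","stand","bushing","collar","pin"):
        l=env.landmark_of(c,t); print(c,t,[(np.round(q["at"],1),round(q["score"],2)) for q in l[:3]])
        if l: A[c,t]=l[0]["at"]
z=dict(shaft=78,shaft_end=78,stand=0,bushing=0,collar=0,pin=0)
for t in z:
    for c in("top","side"):
        if (c,t) in A: print(t,c,atz(c,A[c,t],z[t]).round(1))
    if ("top",t) in A and ("side",t) in A: print(t,tri(A["top",t],A["side",t]))
print(env.read_time_s(),env.read_eef_rot(),env.read_contact_force())
E
```

```text
{'K': array([[380.21014298,   0.        , 250.19221726],
       [  0.        , 380.21014298, 191.55027163],
       [  0.        ,   0.        ,   1.        ]]), 'xyz': array([438.63579961,  30.82742817, 860.02964931]), 'rotation': array([-0.06721297,  0.05532132,  0.71272243, -0.69602349])}
{'K': array([[427.85863278,   0.        , 259.34646283],
       [  0.        , 427.85863278, 183.46598946],
       [  0.        ,   0.        ,   1.        ]]), 'xyz': array([ 422.14878059, -550.77750208,  514.31794502]), 'rotation': array([ 0.45648216, -0.04972688, -0.10217703,  0.88244611])}
top shaft [(array([164.2, 316.7]), 0.9), (array([250.8, 361.9]), 0.39)]
top shaft_end [(array([261.6, 315.2]), 0.72), (array([164.9, 317.2]), 0.45), (array([212. , 311.5]), 0.23)]
top stand [(array([213. , 311.5]), 0.91), (array([249.5, 361.7]), 0.71)]
top bushing [(array([197.6, 375.7]), 0.62)]
top collar [(array([231.5, 258.3]), 0.72)]
top pin [(array([249.6, 360.4]), 0.5)]
side shaft [(array([227.9, 328. ]), 0.75)]
side shaft_end [(array([245.6, 193.6]), 0.68)]
side stand [(array([271.1, 265.6]), 0.58), (array([245.2, 193.3]), 0.37)]
side bushing [(array([351.9, 309.2]), 0.73), (array([342.7, 218.8]), 0.18)]
side collar [(array([229. , 230.8]), 0.56)]
side pin [(array([342.3, 220.2]), 0.6)]Traceback (most recent call last):
  File "<stdin>", line 14, in <module>
  File "h.py", line 7, in atz
    o,d=ray(cam,at); return o+d*(z-o[2])/d[2]
        ~~~^^^^^^^^
  File "h.py", line 5, in ray
    d=np.linalg.inv(K)@[at[1],at[0],1]; return o, R@[d[0],-d[1],-d[2]]
                                                  ~^~~~~~~~~~~~~~~~~~~
ValueError: matmul: Input operand 1 has a mismatch in its core dimension 0, with gufunc signature (n?,k),(k,m?)->(n?,m?) (size 3 is different from 4)
```

```bash
sed -i 's/R=np.array(p\["rotation"\])/R=Rotation.from_quat(p["rotation"]).as_matrix()/; 1a from scipy.spatial.transform import Rotation' h.py
python3 - <<'E'
from h import *
T=dict(shaft=(164.2,316.7),shaft_end=(261.6,315.2),stand=(213,311.5),bushing=(197.6,375.7),collar=(231.5,258.3),pin=(249.6,360.4))
S=dict(shaft=(227.9,328.),shaft_end=(245.6,193.6),stand=(271.1,265.6),bushing=(351.9,309.2),collar=(229,230.8),pin=(342.3,220.2))
z=dict(shaft=78,shaft_end=78,stand=0,bushing=0,collar=0,pin=0)
for t in z: print(t,atz("top",T[t],z[t]).round(1),atz("side",S[t],z[t]).round(1),tri(T[t],S[t]))
print(env.read_time_s(),env.read_eef_rot(),env.read_contact_force())
a=cv2.imread("pics/top0.png");b=cv2.imread("pics/side0.png")
cv2.imwrite("pics/both0.png",np.hstack([a[100:320,180:440],b[150:384,140:400][:220]]).repeat(1,0))
E
```

```text
shaft [630.8 -99.   78. ] [634.7 -90.2  78. ] (array([630.03014142, -97.981282  ,  85.304926  ]), np.float64(1.9780639182942015))
shaft_end [429.1 -85.4  78. ] [429.5 -81.5  78. ] (array([429.32458546, -84.9478065 ,  81.21154501]), np.float64(0.2811674465241413))
stand [536.7 -94.2   0. ] [537.8 -83.7   0. ] (array([535.54397549, -92.78094609,   9.99375507]), np.float64(0.04116413105785124))
bushing [ 568.3 -241.7    0. ] [ 560.1 -237.8    0. ] (array([ 563.57095981, -239.82724552,    3.30957257]), np.float64(8.49566891047139))
collar [497.7  27.4   0. ] [500.8  30.    0. ] (array([498.98159359,  27.31248325,   2.40167592]), np.float64(2.938580751228656))
pin [ 452.2 -198.6    0. ] [ 446.6 -196.1    0. ] (array([ 449.32854115, -197.83420711,    2.50113041]), np.float64(5.742397475642727))
0.7 [ 9.83676230e-01  1.79947420e-01 -2.31910000e-05 -3.72899829e-06] [-0.37732557  0.11503147  0.72580796]
```

View pics/top0.png

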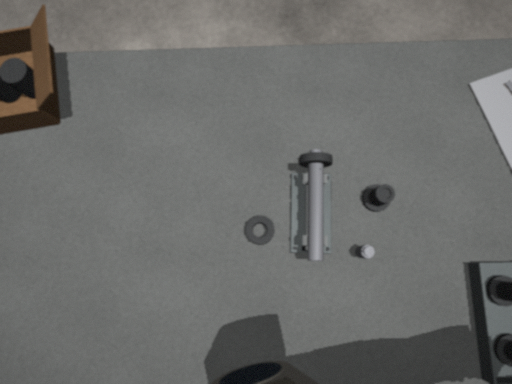

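View pics/side0.png

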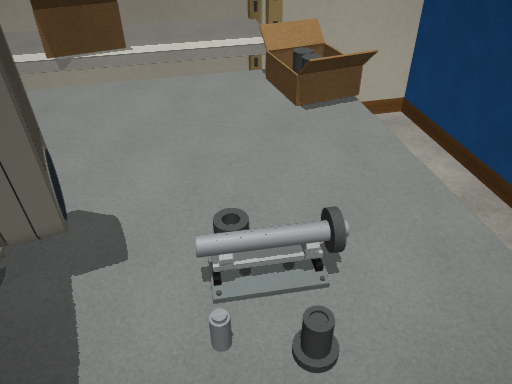

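The top view shows the shaft with its flange at about (160,316) (row, column) and its free end at about (260,316), pointing towards the robot. The side view agrees: flange at (228,335), end at (245,200). The collar is on one side, and the pin and bushing are on the other. I'll refine the axis with the masks, then move above the start point.

```bash
cat >> h.py <<'E'
def axis_top():
    m=env.trace("top","shaft")[0]["pixels"]; P=[]
    for r in range(176,254):
        c=np.flatnonzero(m[r])
        if len(c)>8: P.append(atz("top",(r,(c[0]+c[-1])/2),78))
    P=np.array(P); return np.polyfit(P[:,0],P[:,1],1),np.array([len(np.flatnonzero(m[r])) for r in range(145,270,4)])
E
python3 - <<'E'
from h import *
env.snapshot("top"); k,w=axis_top(); print(k,np.polyval(k,[630,530,430]),w)
env.snapshot("side"); m=env.trace("side","shaft")[0]["pixels"]
# side: mid-line rays intersect z=78
P=[]
for c in range(212,315,3):
    r=np.flatnonzero(m[:,c]); P.append(atz("side",((r[0]+r[-1])/2,c),78))
P=np.array(P); k2=np.polyfit(P[:,0],P[:,1],1); print("side",k2,np.polyval(k2,[630,530,430]))
o=np.array([632,0]);o[1]=np.polyval(k,632)
env.command_gripper(0,20)
p=env.read_ee_pos(); env.move_linear([p[0],p[1],260])
a=np.arctan(k[0]); u=-np.array([np.cos(a),np.sin(a)])
s=o+38*u; print(a,u,s)
q=[np.cos(a/2),np.sin(a/2),0,0]
env.move_ptp([*s,180],q); 
env.move_linear([*s,125],rate=80)
env.dwell(.3)
for c in("side","top"): cv2.imwrite(f"pics/{c}1.png",env.snapshot(c))
print(env.read_time_s(),env.read_ee_pos(),env.read_eef_rot(),env.read_contact_force(),env.read_grip_width())
b=cv2.imread("pics/side1.png");cv2.imwrite("pics/s1.png",cv2.resize(b[130:330,170:370],None,fx=3,fy=3))
E
```

```text
[-5.89165321e-02 -6.06154681e+01] [-97.73288334 -91.84123013 -85.94957693] [ 0  6 26 34 34 31 17 16 17 17 19 17 16 15 15 16 16 16 16 17 18 17 17 17
 17 16 16 16 16  0  0  0]
side [-5.03073834e-02 -6.22431114e+01] [-93.93676299 -88.90602465 -83.87528631]
-0.05884850415386834 [-0.99826893  0.05881454] [594.0657808  -94.76504736]
5.5 [594.14364854 -94.77643366 125.18825324] [ 9.99566819e-01 -2.94303492e-02  1.64725107e-04  4.24336567e-05] [0.04805499 0.06117327 0.43820055] -0.19775090333895431
```

View pics/s1.png

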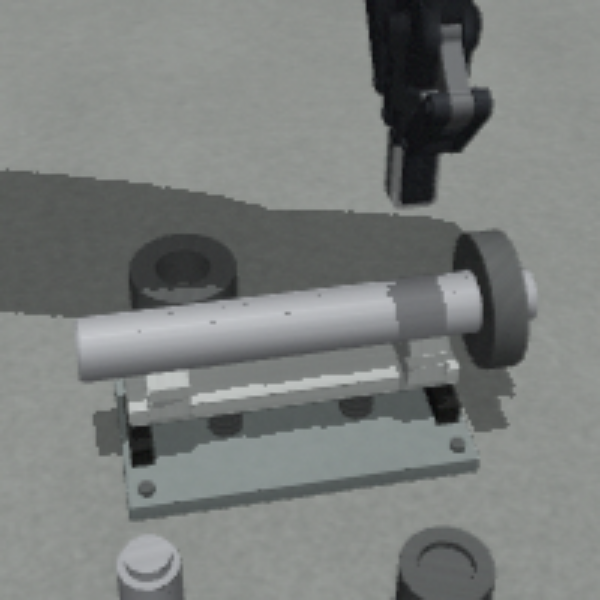

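The closed tips hang above the shaft about 35 mm from the flange (crop pixel 205,410). Next I'll make a guarded touch.

```bash
python3 - <<'E'
from h import *
p=env.read_ee_pos(); x,y=594,-93.8
env.move_linear([x,y,104],rate=50); env.dwell(.2)
f0=np.mean([env.read_contact_force() for _ in range(5)],0)
hit=env.move_linear([x,y,88],rate=12,guard=1.2)
print(hit,env.read_ee_pos(),f0,env.read_contact_force())
env.dwell(.3); print(env.read_ee_pos(),env.read_contact_force(),env.read_moment(),env.read_time_s())
b=env.snapshot("side");cv2.imwrite("pics/s2.png",cv2.resize(b[150:310,180:360],None,fx=4,fy=3.75)[:600])
E
```

```text
False [594.04515249 -93.81310519  88.10022555] [-0.2617824   0.83563468 -0.93499209] [ 0.03818676 -0.09823346 -0.0727394 ]
[593.99558537 -93.78628569  88.02053818] [-0.4711229  -0.2916413   0.40157261] [ 0.04120949 -0.02689875 -0.02143759] 8.05
```

View pics/s2.png

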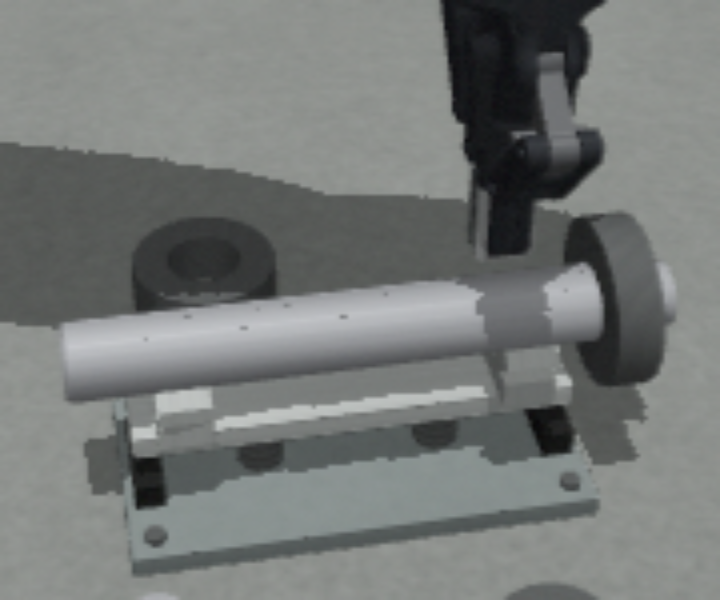

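The tips still show a gap of about 6 px above the shaft, and no force registered. I'll project the TCP into both images to see whether the offset is in height or sideways.

```bash
cat >> h.py <<'E'
def proj(cam,P):
    p=env.camera_params(cam); R=Rotation.from_quat(p["rotation"]).as_matrix(); c=R.T@(np.array(P,float)-p["xyz"])
    q=np.array(p["K"])@[c[0],-c[1],-c[2]]; return q[:2]/q[2]
E
python3 - <<'E'
from h import *
s=env.snapshot("side");t=env.snapshot("top")
print(env.read_grip_width())
p=env.read_ee_pos()
def dot(im,cam,P,col,o,f):
    u=(proj(cam,P)+.5-o)*f; cv2.circle(im,tuple(int(v) for v in u),3,col,-1)
A=cv2.resize(s[180:255,270:350],None,fx=7,fy=7,interpolation=cv2.INTER_CUBIC)[:525]
for P,c in((p,(0,0,255)),(p+[0,0,10],(0,255,255)),([p[0],p[1],94],(0,255,0))): dot(A,"side",P,c,(270,180),7)
cv2.imwrite("pics/a.png",A)
B=cv2.resize(t[130:275,270:370],None,fx=4,fy=4,interpolation=cv2.INTER_CUBIC)
dot(B,"top",p,(0,0,255),(270,130),4); cv2.imwrite("pics/b.png",B)
print(proj("side",p),proj("top",p),p)
E
```

```text
-0.24878382769728175
[303.78817463 228.58897585] [315.87075115 180.42921568] [593.98375172 -93.80257611  87.99845085]
```

View pics/a.png

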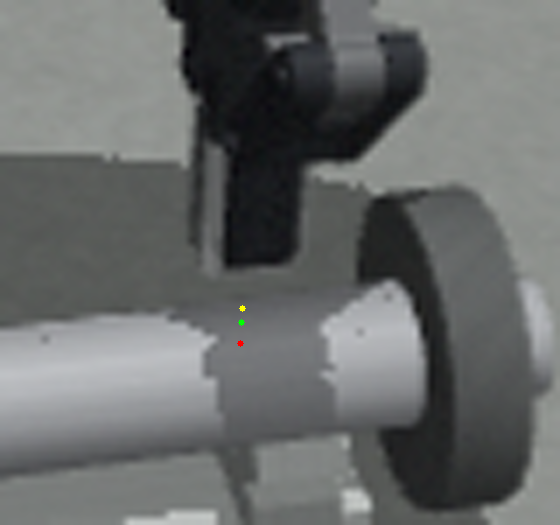

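View pics/b.png

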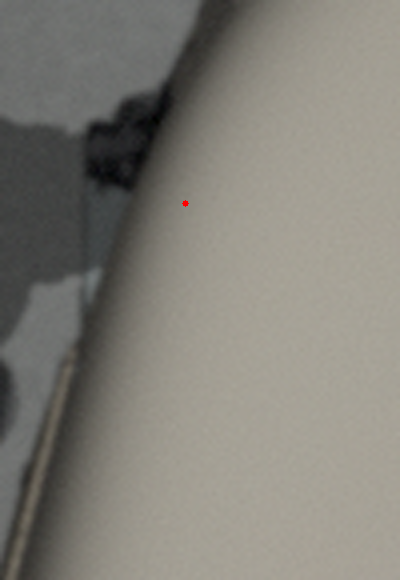

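The finger's bottom edge sits about 10 px above the projected TCP (red), roughly 20 mm. That means the real tip is either higher or off to the side. A 90° turn of the tool will show which.

```bash
python3 - <<'E'
from h import *
p=env.read_ee_pos(); env.move_linear([p[0],p[1],150],rate=120)
F=[env.read_contact_force() for _ in range(20)]; print(np.mean(F,0),np.std(F,0),env.read_time_s(),env.read_joints())
out=[]
a0=np.arctan(-.0589)
for a in(a0,a0+np.pi/2):
    try: env.move_ptp([p[0],p[1],150],[np.cos(a/2),np.sin(a/2),0,0])
    except env.IKError: a-=np.pi; env.move_ptp([p[0],p[1],150],[np.cos(a/2),np.sin(a/2),0,0])
    env.dwell(.2); e=env.read_ee_pos(); s=env.snapshot("side")
    A=cv2.resize(s[130:215,280:335],None,fx=7,fy=7,interpolation=cv2.INTER_CUBIC)
    for d in(0,20):
        u=(proj("side",e+[0,0,d])+.5-[280,130])*7; cv2.circle(A,tuple(int(v) for v in u),3,(0,0,255),-1)
    out.append(A); print(e,env.read_time_s(),env.read_eef_rot())
cv2.imwrite("pics/c.png",np.hstack(out))
E
```

```text
[-0.11532178  0.00939347 -0.60781085] [1.38777878e-17 1.73472348e-18 1.11022302e-16] 8.8667 [-2.96104388e-01  3.67237462e-01  2.95993219e-02  1.23378834e+00
  3.84715792e-05  2.90435969e+00]
[593.92099726 -93.77308845 149.76353191] 9.3667 [ 9.99566738e-01 -2.94333365e-02 -1.18235615e-04 -3.96123584e-05]
[593.98257863 -93.79258061 149.99975213] 11.0167 [ 7.27709043e-01  6.85885959e-01 -5.02907689e-06 -7.18078647e-06]
```

View pics/c.png

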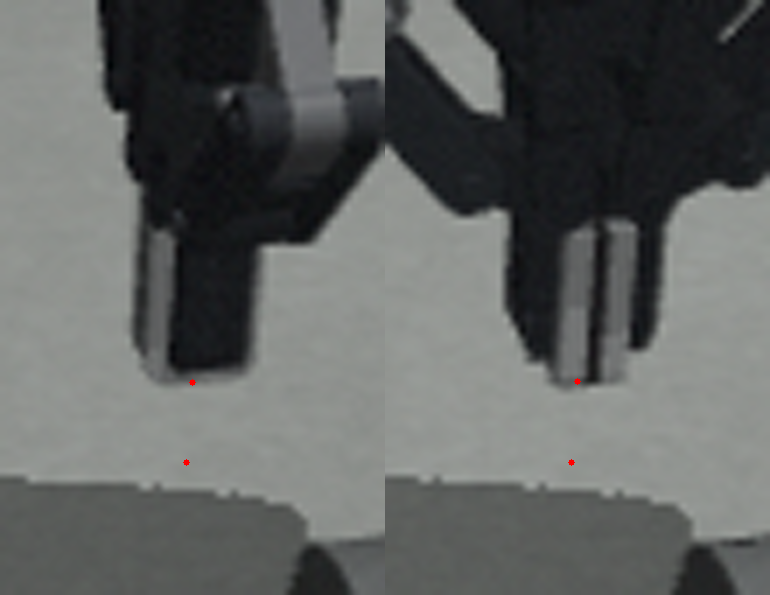

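The turn left the image unchanged, so the offset isn't in the tool's sideways direction. The tips appear about 20 mm above the reported TCP. One view from a steeper angle will separate height from world y.

```bash
python3 - <<'E'
from h import *
a=np.arctan(-.0589); q=[np.cos(a/2),np.sin(a/2),0,0]
out=[]
for P in([480,-300,150],[560,80,150]):
    print(proj("side",P),proj("top",P))
    env.move_linear([P[0],P[1],150],q,rate=300); env.dwell(.2); e=env.read_ee_pos(); s=env.snapshot("side")
    c=np.clip((proj("side",e+[0,0,10])).astype(int),[35,45],[476,338]); 
    A=cv2.resize(s[c[1]-45:c[1]+45,c[0]-35:c[0]+35],None,fx=5.5,fy=5.5,interpolation=cv2.INTER_CUBIC)
    for d,k in(([0,0,0],(0,0,255)),([0,0,20],(0,255,255)),([0,20,0],(255,0,255))):
        u=(proj("side",e+d)+.5-(c-[35,45]))*5.5; cv2.circle(A,tuple(int(v) for v in u),3,k,-1)
    out.append(A); print(e,env.read_time_s())
cv2.imwrite("pics/d.png",np.hstack(out))
E
```

```text
[261.13726977 334.38606292] [436.14982623 231.34494385]
[ 480.18824393 -299.64473693  150.01143101] 12.9833
[255.81704158 139.3014136 ] [229.89793243 193.73586915]Traceback (most recent call last):
  File "<stdin>", line 6, in <module>
station.IKError: the arm cannot follow that straight line within its joint ranges
```

```bash
python3 - <<'E'
from h import *
e=env.read_ee_pos(); s=env.snapshot("side"); o=np.array([200,260])
A=cv2.resize(s[260:384,200:330],None,fx=4.5,fy=4.5,interpolation=cv2.INTER_CUBIC)
for d,k in(([0,0,0],(0,0,255)),([0,0,20],(0,255,255)),([0,20,0],(255,0,255))):
    u=(proj("side",e+d)+.5-o)*4.5; cv2.circle(A,tuple(int(v) for v in u),3,k,-1); print(u)
cv2.imwrite("pics/d.png",A); print(e)
E
```

```text
[277.70512516 335.67546086]
[277.42296946 278.08761325]
[257.50143841 261.41711692]
[ 480.14976759 -299.68540538  149.98665283]
```

View pics/d.png

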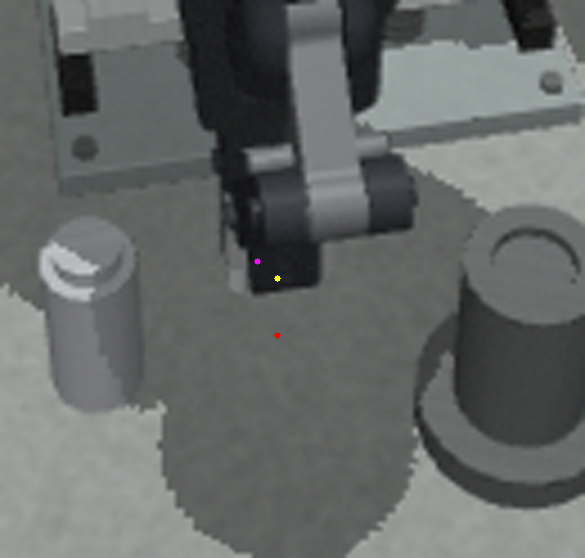

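Only a height error fits both views. The real tip is about 20–25 mm above the reported TCP, so contact should come at a reported z of about 70. I'll step down and average the force at each step.

```bash
cat >> h.py <<'E'
def fz(n=6):
    v=[]
    for _ in range(n): env.dwell(.02); v.append(env.read_contact_force()[2])
    return np.mean(v)
E
python3 - <<'E'
from h import *
x,y=594,-93.8
e=env.read_ee_pos(); env.move_linear([e[0],e[1],175],rate=200)
env.move_linear([x,y,150],rate=250); env.move_linear([x,y,84],rate=120); env.dwell(.2)
f0=fz(12); L=[]
z=80
while z>=60:
    env.move_linear([x,y,z],rate=20); f=fz()-f0; L.append((z,round(f,2)))
    if f>1.7:
        f=fz()-f0; L.append((z,round(f,2)))
        if f>1.5: break
    z-=1.5
print(L,env.read_time_s(),env.read_ee_pos())
E
```

```text
[(80, np.float64(-0.61)), (78.5, np.float64(-0.22)), (77.0, np.float64(-0.13)), (75.5, np.float64(-0.62)), (74.0, np.float64(-0.31)), (72.5, np.float64(-0.22)), (71.0, np.float64(-0.07)), (69.5, np.float64(2.07)), (69.5, np.float64(2.02))] 18.5083 [594.05469509 -93.80408667  69.58528794]
```

Contact came at a reported z of about 70, with roughly 2 N. I'll press to about 4.5 mm and stroke in segments, watching the force.

```bash
python3 - <<'E'
from h import *
x,y=594,-93.8; u=np.array([-.99827,.0588]); f0=-0.0
L=[]
for z in(67.5,65.5):
    env.move_linear([x,y,z],rate=20); L.append((0,z,round(fz(8),2)))
print(L)
fs=L[-1][2]; ok=fs-L[0][2]>0.1 and fs>1.5
if ok:
    z=65.5
    for d in(25,50,75,100,125,146):
        env.move_linear([*(np.array([x,y])+d*u),z],rate=40)
        f=fz(5); L.append((d,z,round(f,2)))
        if f-fs>1.2: z+=1.0
        elif f-fs<-1.2: z-=1.0
s=env.snapshot("side"); cv2.imwrite("pics/e.png",cv2.resize(s[130:330,150:370],None,fx=3,fy=3))
print(L,env.read_time_s(),env.read_ee_pos())
E
```

```text
[(0, 67.5, np.float64(2.74)), (0, 65.5, np.float64(3.54))]
[(0, 67.5, np.float64(2.74)), (0, 65.5, np.float64(3.54)), (25, 65.5, np.float64(3.83)), (50, 65.5, np.float64(3.35)), (75, 65.5, np.float64(3.22)), (100, 65.5, np.float64(3.81)), (125, 65.5, np.float64(3.42)), (146, 65.5, np.float64(3.38))] 24.375 [447.63142208 -85.07899898  65.2323201 ]
```

View pics/e.png

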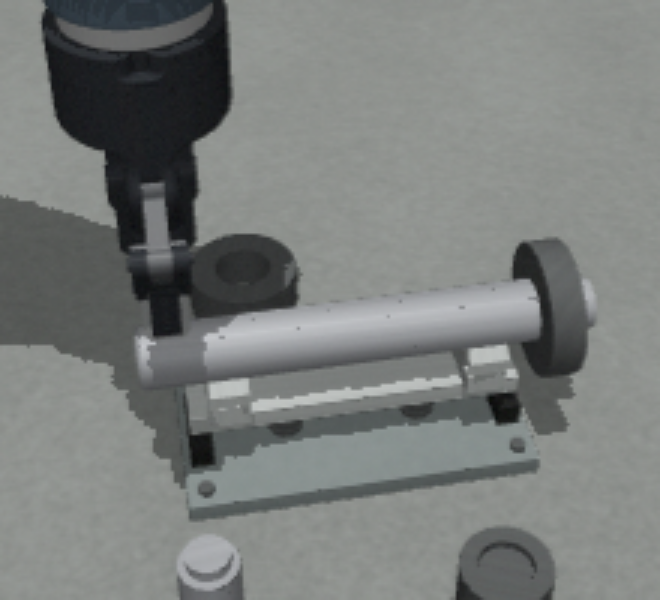

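The fingertips rest on the shaft top about 15–20 mm from the free end (crop pixel 330,165). The force stayed steady throughout and the shaft is still in its rests. Now I'll lift straight up and hand in.

```bash
python3 - <<'E'
from h import *
p=env.read_ee_pos(); env.move_linear([p[0],p[1],85],rate=40); env.move_linear([p[0],p[1],190],rate=120); env.dwell(.5)
s=env.snapshot("side"); cv2.imwrite("pics/f.png",cv2.resize(s[130:330,150:370],None,fx=3,fy=3))
print([(q["at"],q["score"]) for q in env.landmark_of("side","shaft")[:1]+env.landmark_of("side","shaft_end")[:1]],env.read_time_s())
print(env.hand_in())
E
```

```text
[([229.5, 329.0], 0.98), ([271.2, 264.3], 0.7)] 26.6917
the job is handed in; nothing more can be done
None
```

I stroked the shaft from about 38 mm beside the flange to about 16 mm from the free end at a steady 3–4 N, lifted off and handed in at 26.7 s; the interface returned no verdict, and the last landmark check confirmed the flange end, but its free-end hit looked wrong.

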